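# Lock the vial-tray dock with its pin

### The arm

A 7-joint arm with a two-finger parallel gripper is mounted at the origin on the work surface. World frame = base frame: x ahead of the robot, y to its left, z up, the work surface at z = 0. Lengths are in m, angles in rad, forces in N, time in s.
With the tool pointing down it reaches from about 0.35 to 0.9 m from the base axis. Payload 8.1 kg.
Tool frame: the origin (TCP) lies midway between the tips of the shut fingers; the grasp point (between the pads) lies 19 mm behind it; z points along the fingers, x is the direction in which the jaws open and shut, and the axes are right-handed (so a half turn about z gives the same grasp; the last joint's range is limited). The gripper opens to 92 mm and grips with 3 to 60 N. Pads are 19 mm wide; open, the fingers measure 130 mm over their backs; the gripper's body (75 mm by 190 mm) begins 47 mm behind the grasp point.
Start: joints at [1.227, 0.434, 0.025, 1.573, -0.012, 1.134, -0.075], TCP at [0.149, -0.607, 0.194] pointing down, gripper open.
Joint ranges: [-2.62, 2.62], [-0.44, 2.09], [-1.27, 1.32], [0.08, 2.57], [-1.32, 4.46], [0.12, 2], [-2.74, 2.74]. Speed limits (rad/s): [2.22, 2.22, 3.01, 3.01, 3.14, 3.14, 3.14].

### API

Orientations are given as a rotation vector (axis times angle).
In Python, from cell import arm gives the robot as it stands. The module is installed in compiled form; this text tells all that it offers.
- The arm moves only by the tool play_rows, never from a script. Its argument "motion" is a list of rows, each a list of 7 numbers: the gripper's target within -1 to 1 (fully open at 1, half-way at 0, shut at -1), then the shift along the tool's x, y, z in mm, then the turn, a rotation vector about the tool's x, y, z in rad. In form: [[claw, tx, ty, tz, ax, ay, az], ...]. A call has 1 to 10 rows; each row is the pose to reach, as a shift and turn from the pose measured when the call began, along the tool's axes at that moment; what a row does not reach only later rows make up. A row lasts 1/10 s, in which the tool goes at most 50 mm and 8.59 degrees, less where a joint would pass 70% of its speed; a pose out of reach is approached as far as the arm can. A call with a gripper value outside its range is refused whole. The fingers move at their own pace and stop on an object; "force" is the grip in N (left out, the last holds). Time passes only in rows, so rows that repeat a pose let the fingers close. It gives the time, the measured TCP pose, the force and the opening at its end, in the units of the state.
- arm.observe(): the state, without advancing time (a new reading comes with each control period).
- arm.get_image(name): name is "scene" or "top" or "wrist"; returns a dict with "img" (400x640x3 uint8, blue, green, red), "depth" (400x640 float32, m along the optical axis (not along the pixel's ray), 0 where there is no reading), "K" (3x3 intrinsics, pixels), "rvec" (rotation vector, rad) and "tvec" (3), from world to camera coordinates, as OpenCV has them. Camera axes: x right, y down, z forward; pixel columns grow to the right and rows downward; lengths in m; the calibration is good to about 2 mm. A picture is of the moment at which its call begins.
- arm.sign_off(): hands the job in, once; it reports no verdict.
Trained networks look in a picture, given as the dict that the camera call returned (one of the last four; its "shot" number tells which), for a name from the list of things; names that differ only in an ending like _2 or _b are one class to them, and where a whole thing is asked for, a point or a joint stands for the part that bears it (a point fixed in the world has none). Each returns a list of dicts, best first, with "score" (0 to 1); they miss things now and then, are a little off and sometimes report something else, mostly with a low value. They report only what shows in the picture. A call takes as long as a camera call. They do not tell look-alikes from the thing itself.
- arm.look_for(picture, query): "box" ([left, top, width, height] as shares, 0 to 1, of the picture: columns of its width, rows of its height, round what is visible of it).
The state is a dict: "clock": time; "joints": joint angles; "dq": joint speeds; "joint_efforts": joint torques, N m; "position": TCP position; "ee_rot": TCP orientation; "force": force on the tool from outside, world axes, zero at the start; "ft_torque": the same for the moment, N m; "width": opening from 0.0 (shut) to 1.0 (fully open).
Only numpy, scipy, OpenCV 4.12 (cv2) and the standard library are available. Lean on these libraries where they do the work, as an engineer would, in place of code of your own. Each camera call takes 0.05 s, during which the arm holds its last target. There are 200 camera calls.

### The job

Lock both vial trays in the dock: take the green-knobbed locking pin from its stand and thread it down through the top beam, the left tray's ear, the middle bar, the right tray's ear and the bottom boss, sliding each tray along (each has a green grip) until its hole lets the pin pass. Finish with the pin fully home, its collar down on the top beam, and let go; do not shift or knock over the loose glassware.

Things in the scene. Friction and masses are not known exactly. Their poses are not given: they have to be found in the camera images.
- dock: Vial-tray dock, fixed: grey base 150 x 270 mm (x, y), origin at the centre of its underside, z up. A portal frame (posts at x = +-62 mm) has three round holes in line on its vertical axis through the origin: top beam, middle bar, bottom boss. Between them lie the ears of two vial trays that slide along the dock's x. Vials 42 mm tall are fixed on the trays, 35 to 70 mm from the axis
- dock_mouth (a point): Centre of the upper mouth of the hole in the white top beam (134 x 28 mm in x, y; 25 mm thick; hole 13.6 mm), 125 mm above the bench, where the pin enters; axes as the dock's
- dock_middle (a point): Centre of the upper mouth of the 14 mm hole in the fixed middle bar, 70 mm above the bench; bar 10 mm thick. The left tray's ear (10 mm thick, top at 90 mm) lies above the bar, the right tray's ear (top at 50 mm) below it, each with one 14 mm hole
- dock_bottom (a point): Centre of the upper mouth of the 14 mm blind hole in the fixed bottom boss, 30 mm above the bench; 18 mm deep
- grip_a_mid (a point): Centre of the left tray's upright green grip, 12 mm along the dock's x, 16 mm along y, 50 mm tall on the tray; 100 mm to the +y side of the hole axis, 118 mm above the bench. Moving it along x slides the tray. It is clamped (holds 70 N) anywhere within 10 mm of the middle of the tray's edge, so its place does not tell where the ear's hole is
- tray_a_runner (a point): Fixed point on the left tray's runner, 80 mm to the +y side of the hole axis, 78 mm up. The tray travels 22 mm either way along x from where its hole is in line, with 2 N of friction; it stays where left, with no click or stop in line. It starts 6 to 18 mm out of line, blocking the pin; its position is not measured
- grip_b_mid (a point): Centre of the right tray's grip, the same as the left one's: 100 mm to the -y side of the hole axis, 78 mm above the bench
- tray_b_runner (a point): Fixed point on the right tray's runner, 80 mm to the -y side of the hole axis, 38 mm up. This tray travels, drags, and starts out of line like the left one, perhaps to the other end
- stand: Grey block 60 x 60 x 60 mm on a black foot, fixed to the bench, on the left or on the right of the dock; origin at the centre of its underside. The pin stands in its 15 mm hole, 52 mm deep (hole floor 8 mm above the bench)
- pin_knob (a point): Centre of the locking pin's green knob (round, 24 mm diameter, 40 mm tall); z runs up the pin. Pin of 0.12 to 0.2 kg, 155 mm long: from below a pointed nose (5 mm wide at the tip, widening to 12 mm over 12 mm), round steel shank 12 mm diameter up to 109 mm, dark collar 22 mm wide from 109 to 115 mm, knob from 115 to 155 mm. This point lies 135 mm above the tip
- pin_tip (a point): Lowest point of the pin's nose, on its axis
- pin_collar (a point): Underside of the pin's collar, 109 mm above the tip, on its axis; it lies on the top beam's upper face when the pin is home
- measuring_cylinder: Clear stoppered measuring cylinder, 205 mm tall, foot 68 mm wide, on the other side of the dock from the stand; origin at the centre of its underside; a bystander
- conical_flask: Blue conical flask, 108 mm tall, 84 mm wide, behind the dock; origin at the centre of its underside; a bystander
- round_flask: Green round flask, 94 mm tall, 90 mm wide, behind the dock; origin at the centre of its underside; a bystander
- petri_dish: Glass dish, 80 mm wide, 15 mm tall, beside the dock on the right; origin at the centre of its underside; a bystander
- sample_vial: Small amber vial, 24 mm wide, 45 mm tall, beside the dock on the left; origin at the centre of its underside; a bystander
- reagent_jar: Amber jar with red cap, 60 mm wide, 85 mm tall, behind on the right; origin at the centre of its underside; a bystander
- beaker: Glass beaker, 68 mm wide, 80 mm tall, behind on the left; origin at the centre of its underside; a bystander
There are look-alikes about, which are no part of the job. There is more than one size of the part that bears pin_knob; the job needs the larger.

How it is judged:
At the end, for the whole second after the job is handed in: The pin stands at rest through all five holes: the underside of its collar within 3 mm of the top beam's upper face and within 4 mm of the hole's axis, leaning less than 0.08 rad (z of pin_collar in the frame of dock_mouth between -0.004 and 0.003 m and horizontal distance between pin_collar and dock_mouth below 0.004 m and angle between pin_knob's own z axis and vertical below 0.08 rad and linear speed of pin below 0.02 m/s); the robot touches nothing.
It fails at once if a piece of loose glassware is shifted by more than 30 mm or tipped over (distance of any of measuring_cylinder, conical_flask, round_flask, petri_dish, sample_vial, reagent_jar, beaker from where it was at the start of the episode above 0.03 m or angle between any of measuring_cylinder, conical_flask, round_flask, petri_dish, sample_vial, reagent_jar, beaker's own z axis and vertical above 0.5 rad).
It also fails if it takes over 72 s, if anything falls off the work surface, if the arm or the gripper's body presses on something with over 40 N, if the wrist force passes 120 N, or if a joint passes its speed limit or range.

## Working session

There is one attempt and no reset: what is moved stays moved. The work goes in short steps, Python scripts to look and compute and a tool call to move; the robot and the scene stay as the last step left them, time stands still between calls to the robot, and variables do not carry over. Pictures are saved under pics/ and viewed, on a budget of 10 in all, crops included, one or two more only if the job needs it, and the job is handed in when it is done.

Besides the shell and the picture viewer there is one more tool, called by a JSON object that holds its "name" and its "arguments". play_rows: Moves the arm, as the interface text tells. Its arguments: {"type":"object","properties":{"motion":{"type":"array"},"force":{"type":"number"}},"required":["motion"]}

```bash
mkdir -p pics; cat > h.py <<'E'
import numpy as np, cv2
from cell import arm
def R(p): return cv2.Rodrigues(np.array(p['rvec'],float))[0]
def shot(n,f=None):
    p=arm.get_image(n)
    if f: cv2.imwrite('pics/'+f,p['img'])
    return p
def w(p,u,v,d=None):
    if d is None: d=p['depth'][int(v),int(u)]
    c=np.linalg.inv(p['K'])@[u,v,1]*d
    return R(p).T@(c-np.ravel(p['tvec']))
def cloud(p):
    v,u=np.mgrid[:400,:640]; d=p['depth']
    c=np.stack([u,v,np.ones_like(u)],-1)@np.linalg.inv(p['K']).T*d[...,None]
    X=(c-np.ravel(p['tvec']))@R(p); X[d==0]=np.nan; return X
def proj(p,P): return cv2.projectPoints(np.array(P,float).reshape(-1,1,3),np.array(p['rvec'],float),np.array(p['tvec'],float),p['K'],None)[0][:,0]
E
python3 - <<'E'
from h import *
s=arm.observe();print({k:np.round(v,3) for k,v in s.items()})
for n in('scene','top'):
    p=shot(n,n+'0.png');print(n,p['K'][0],-R(p).T@np.ravel(p['tvec']))
    for q in('dock','pin_knob','stand','grip_a_mid','grip_b_mid','measuring_cylinder'):
        for b in arm.look_for(p,q)[:3]:
            x,y,ww,hh=b['box'];u,v=(x+ww/2)*640,(y+hh/2)*400
            print(q,round(b['score'],2),np.round([u,v,ww*640,hh*400]),np.round(w(p,u,v),3))
E
```

```text
{'clock': np.float64(0.0), 'joints': array([ 1.227,  0.435,  0.025,  1.574, -0.012,  1.134, -0.075]), 'dq': array([-0.002, -0.001,  0.   ,  0.   ,  0.   ,  0.   ,  0.001]), 'joint_efforts': array([ 1.0000e-03, -6.6785e+01,  9.8500e-01, -3.1446e+01, -6.1000e-02,
        4.3000e-02,  0.0000e+00]), 'position': array([ 0.149, -0.606,  0.193]), 'ee_rot': array([-2.471e+00,  1.938e+00,  2.000e-03]), 'force': array([-0.491,  0.028, -0.501]), 'ft_torque': array([-0.067, -0.041,  0.021]), 'width': np.float64(1.001)}
scene [396.77458721   0.         321.31207619] [1.06122298 0.1681923  0.87837701]
dock 0.88 [312. 184. 119.  92.] [ 0.504 -0.029  0.03 ]
pin_knob 0.57 [226. 129.  18.  29.] [ 0.456 -0.274  0.119]
stand 0.64 [237. 152.  36.  34.] [ 0.477 -0.249  0.056]
stand 0.53 [229. 127.  12.  35.] [ 0.452 -0.269  0.122]
stand 0.49 [464. 282.  36.  38.] [0.655 0.377 0.005]
grip_a_mid 0.56 [344. 180.  10.  16.] [0.523 0.058 0.108]
grip_b_mid 0.59 [225. 126.  13.  32.] [ 0.354 -0.351  0.001]
measuring_cylinder 0.65 [439. 184.  41.  65.] [0.481 0.274 0.118]
top [430.00762073   0.         323.17719465] [ 0.50803636 -0.01916835  1.28927615]
dock 0.78 [340. 223.  98.  70.] [ 0.493 -0.043  0.088]
pin_knob 0.66 [341. 221. 103.  69.] [ 0.498 -0.045  0.123]
pin_knob 0.56 [430. 276.  17.  13.] [ 0.33  -0.309 -0.004]
pin_knob 0.48 [429. 243.  17.   7.] [ 0.438 -0.272  0.159]
stand 0.65 [423. 239.  27.  28.] [ 0.445 -0.278  0.059]
grip_a_mid 0.72 [339. 223. 102.  70.] [ 0.491 -0.04   0.089]
grip_b_mid 0.43 [375. 224.   5.   4.] [ 0.487 -0.139  0.099]
```

View pics/scene0.png

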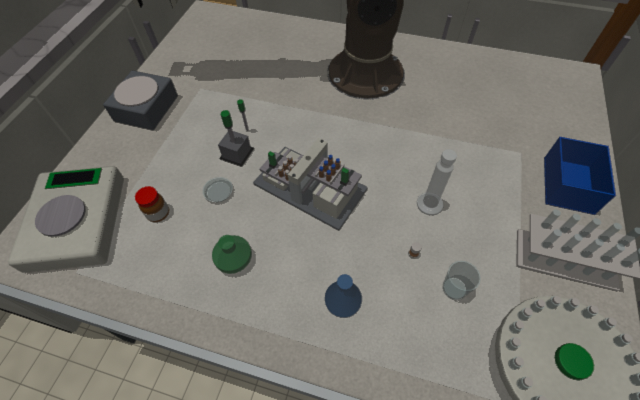

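View pics/top0.png

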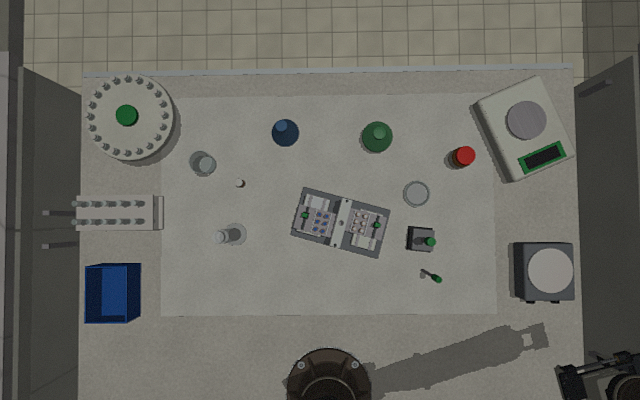

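The scene picture shows two green knobs. One is at (226,119), in the grey stand block (235,150). The other, thinner one is at (241,104), with its foot at (248,130). The top picture shows the same two at (430,241) and (436,278), with the dock at (340,223), its long side running left to right. The one in the stand looks like the larger pin; I'll check it in a crop.

```bash
python3 - <<'E'
from h import *
a=shot('scene');b=shot('top')
ia=cv2.resize(a['img'][85:215,200:370],None,fx=4.5,fy=4.5,interpolation=cv2.INTER_CUBIC)[:300*2,:765]
cv2.imwrite('pics/c1.png',ia[:600,:765])
ib=cv2.resize(b['img'][180:290,285:445],None,fx=5,fy=5,interpolation=cv2.INTER_CUBIC)
cv2.imwrite('pics/c2.png',ib)
for p,n in((a,'scene'),(b,'top')):
    X=cloud(p);h=p['img'].astype(int)
    hsv=cv2.cvtColor(p['img'],cv2.COLOR_BGR2HSV)
    m=(cv2.inRange(hsv,(45,110,20),(80,255,255))>0)
    k,l,st,c=cv2.connectedComponentsWithStats(m.astype(np.uint8))
    for i in range(1,k):
        if st[i,4]<8: continue
        q=X[l==i];print(n,st[i],np.round(np.nanmedian(q,0),3),np.round(np.nanmin(q,0),3),np.round(np.nanmax(q,0),3))
# beam: points z 0.115-0.135 from top
X=cloud(b).reshape(-1,3);near=np.hypot(X[:,0]-.495,X[:,1]+.045)<.16
for lo,hi in((.118,.132),(.005,.018)):
    q=X[near&(X[:,2]>lo)&(X[:,2]<hi)]
    print(lo,len(q),cv2.minAreaRect((q[:,:2]*1000).astype(np.float32)),np.median(q[:,2]))
q=X[(np.abs(X[:,0]-.445)<.05)&(np.abs(X[:,1]+.27)<.05)&(X[:,2]>.05)&(X[:,2]<.068)]
print('stand',len(q),cv2.minAreaRect((q[:,:2]*1000).astype(np.float32)))
E
```

```text
scene [221 105  10  22 146] [ 0.447 -0.273  0.152] [ 0.287 -0.385  0.012] [ 0.456 -0.262  0.165]
scene [269 152   5  13  44] [ 0.492 -0.141  0.093] [ 0.482 -0.148  0.063] [ 0.495 -0.135  0.102]
scene [ 45 168  56  20 415] [ 0.674 -0.613  0.063] [ 0.627 -0.684  0.058] [ 0.718 -0.547  0.068]
scene [342 168   6   6  25] [0.519 0.057 0.139] [0.513 0.051 0.136] [0.524 0.064 0.143]
scene [213 236  28  34 505] [ 0.764 -0.151  0.057] [ 0.729 -0.192  0.04 ] [ 0.789 -0.119  0.098]
scene [ 555  344   39   35 1028] [0.803 0.547 0.125] [0.772 0.521 0.11 ] [0.831 0.579 0.129]
top [116 105  22  21 364] [0.798 0.544 0.122] [0.77  0.517 0.11 ] [0.827 0.576 0.128]
top [362 122  30  29 371] [ 0.736 -0.151  0.049] [ 0.702 -0.195  0.032] [ 0.786 -0.111  0.095]
top [518 141  48  33 361] [ 0.671 -0.618  0.061] [ 0.627 -0.686  0.051] [ 0.717 -0.551  0.069]
top [302 212   6   6  29] [0.515 0.055 0.138] [0.51  0.047 0.09 ] [0.524 0.061 0.142]
top [374 222   6   5  25] [ 0.488 -0.143  0.096] [ 0.482 -0.15   0.054] [ 0.493 -0.138  0.101]
top [424 237  12   9  77] [ 0.443 -0.274  0.16 ] [ 0.433 -0.287  0.117] [ 0.453 -0.266  0.165]
top [449 285  11   9  51] [ 0.294 -0.373  0.016] [ 0.282 -0.389  0.01 ] [ 0.305 -0.359  0.022]
0.118 542 ((503.81683349609375, -6.5202789306640625), (106.15853118896484, 133.97276306152344), 74.11581420898438) 0.122523152013165
0.005 1454 ((490.90216064453125, -47.4052734375), (285.36260986328125, 302.7625732421875), 75.1265869140625) 0.009751873049755954
stand 370 ((441.35931396484375, -278.3329772949219), (60.97550582885742, 59.65544128417969), 83.52338409423828)
```

View pics/c1.png

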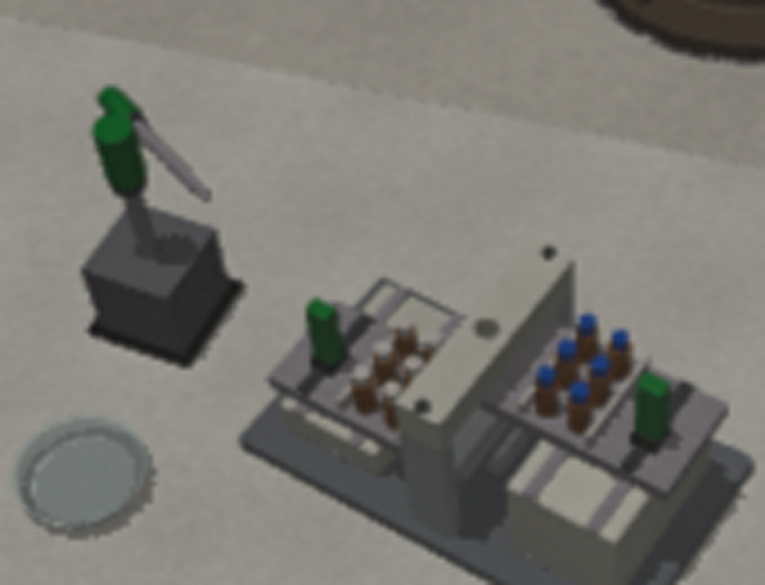

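View pics/c2.png

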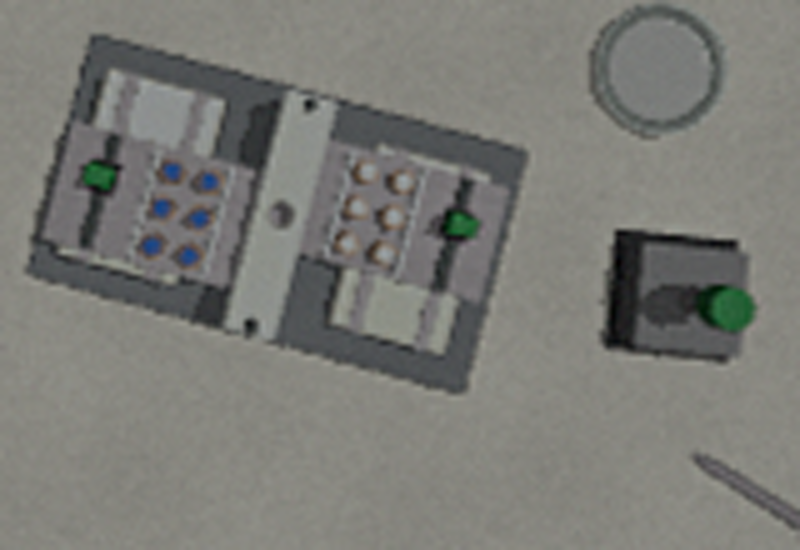

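The standing pin's knob top is at z≈0.163, which fits a 155 mm pin on the 8 mm floor, so it is the large one. The green-knobbed pin on the bench at (0.29,-0.37) is smaller and lies on its side. Dock yaw is about -15°. Next I'll move the wrist camera over the dock.

```bash
cat >> h.py <<'E'
from scipy.spatial.transform import Rotation as Ro
def row(P,yaw=None,tilt=None):
    "shift (mm) and turn for TCP at P, pointing down, tool x at world yaw"
    s=arm.observe();R0=Ro.from_rotvec(s['ee_rot']);p=np.array(s['position'])
    sh=R0.inv().apply(np.array(P)-p)*1000
    if yaw is None: t=np.zeros(3)
    else:
        c=[]
        for y in(yaw,yaw+np.pi):
            x=np.array([np.cos(y),np.sin(y),0]);z=np.array([0,0,-1.]);Rt=np.stack([x,np.cross(z,x),z],1)
            c.append((R0.inv()*Ro.from_matrix(Rt)).as_rotvec())
        t=min(c,key=np.linalg.norm)
    print('row',np.round(sh,1),np.round(t,4));return sh,t
E
python3 - <<'E'
from h import *
s=arm.observe();print(Ro.from_rotvec(s['ee_rot']).as_matrix().round(3))
row([.40,-.06,.40],np.radians(-15))
p=shot('wrist');print(p['K'][0],-R(p).T@np.ravel(p['tvec']),R(p).round(2))
E
```

```text
[[ 0.238 -0.971  0.   ]
 [-0.971 -0.238 -0.   ]
 [ 0.    -0.    -1.   ]]
row [-471.4 -374.1 -206.3] [ 0.0000e+00 -1.0000e-04 -1.0683e+00]
[354.65469581   0.         319.81794246] [ 0.21991994 -0.58832403  0.38393598] [[ 0.24 -0.97  0.  ]
 [-0.93 -0.23  0.27]
 [-0.26 -0.07 -0.96]]
```

```bash
python3 - <<'E'
from h import *
row([.507,.003,.30],np.radians(-15))
E
```

```text
row [-507.1 -493.1 -106.3] [ 1.0000e-04 -1.0000e-04 -1.0683e+00]
```

{"name": "play_rows", "arguments": {"motion": [[1,0,0,-50,0,0,0],[1,0,0,-106,0,0,-0.1],[1,-507,-493,-106,0,0,-1.068],[1,-507,-493,-106,0,0,-1.068],[1,-507,-493,-106,0,0,-1.068],[1,-507,-493,-106,0,0,-1.068],[1,-507,-493,-106,0,0,-1.068],[1,-507,-493,-106,0,0,-1.068],[1,-507,-493,-106,0,0,-1.068],[1,-507,-493,-106,0,0,-1.068]]}}

```text
clock: 1.85
position: [0.3521, -0.2602, 0.2975]
ee_rot: [3.114, -0.407, 0.001]
force: [0.5, -0.1, 0.3]
width: 1.001
```

```bash
python3 - <<'E'
from h import *
row([.507,.003,.30],np.radians(-15))
E
```

```text
row [  82.1 -294.1   -2.7] [ 0.0007 -0.0008  0.0021]
```

{"name": "play_rows", "arguments": {"motion": [[1,82,-294,-3,0,0,0],[1,82,-294,-3,0,0,0],[1,82,-294,-3,0,0,0],[1,82,-294,-3,0,0,0],[1,82,-294,-3,0,0,0],[1,82,-294,-3,0,0,0],[1,82,-294,-3,0,0,0],[1,82,-294,-3,0,0,0],[1,82,-294,-3,0,0,0]]}}

```text
clock: 2.75
position: [0.5064, 0.0016, 0.3001]
ee_rot: [3.113, -0.408, 0.0]
force: [0.4, 0.4, -0.3]
width: 0.996
```

```bash
python3 - <<'E'
from h import *
s=arm.observe();print(s['position'],s['dq'].round(3),s['force'])
p=shot('wrist','w1.png')
np.savez('w1.npz',**{k:p[k] for k in('img','depth','K','rvec','tvec')})
E
```

```text
[0.50641304 0.00158139 0.30011697] [ 0.02  -0.011  0.01   0.007 -0.001 -0.003 -0.   ] [ 0.44595946  0.40459882 -0.3278421 ]
```

View pics/w1.png

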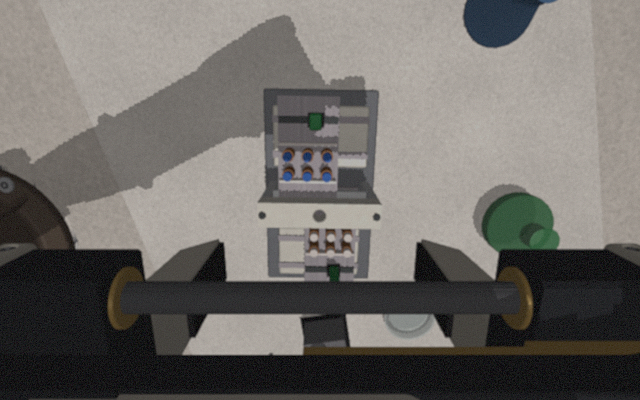

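The wrist view looks down on the dock, with dock +x to the right. The beam hole is at (319,216) and the screws at (262,215) and (376,216). Tray A's plate spans columns ~277–340 and tray B's ~303–354. Tray A therefore sits toward -x and tray B toward +x.

```bash
python3 - <<'E'
from h import *
p=dict(np.load('w1.npz'));X=cloud(p);g=cv2.cvtColor(p['img'],cv2.COLOR_BGR2GRAY)
def onz(u,v,z):
    C=-R(p).T@np.ravel(p['tvec']);d=R(p).T@np.linalg.inv(p['K'])@[u,v,1];return C+d*(z-C[2])/d[2]
def blob(u,v,r):
    s=g[v-r:v+r+1,u-r:u+r+1].astype(float);wt=np.clip(np.percentile(s,85)-s-20,0,None)
    yy,xx=np.mgrid[v-r:v+r+1,u-r:u+r+1];return (wt*xx).sum()/wt.sum(),(wt*yy).sum()/wt.sum()
H=blob(319,216,8);A=blob(262,215,6);B=blob(376,216,6);print(H,A,B)
h,a,b=[onz(*q,.125) for q in(H,A,B)];print(h,a,b,(a+b)/2,np.linalg.norm(b-a))
yaw=np.arctan2(*(b-a)[1::-1]);print('yaw',yaw,np.degrees(yaw))
m=np.isfinite(X).all(-1)&(np.abs(X[...,2]-.125)<.006)
q=X[m];q=q[np.hypot(*(q[:,:2]-h[:2]).T)<.08];print(np.median(q[:,2]),cv2.minAreaRect((q[:,:2]*1000).astype(np.float32)))
ex=np.array([np.cos(yaw),np.sin(yaw)]);ey=np.array([-ex[1],ex[0]])
D=np.stack([(X[...,:2]-h[:2])@ex,(X[...,:2]-h[:2])@ey,X[...,2]],-1)*1000
np.save('D.npy',D)
for n,z,s in(('A',90,1),('B',50,-1)):
    for lo in range(20,128,6):
        k=np.isfinite(D).all(-1)&(D[...,1]*s>lo)&(D[...,1]*s<lo+6)&(abs(D[...,2]-z-2)<8)&(abs(D[...,0])<72)
        if k.sum()>5: print(n,lo,k.sum(),np.percentile(D[k][:,0],[0,2,98,100]).round(1),np.median(D[k][:,2]).round(1))
hsv=cv2.cvtColor(p['img'],cv2.COLOR_BGR2HSV);gm=cv2.inRange(hsv,(45,90,15),(85,255,255))>0
for s in(1,-1):
    k=gm&(D[...,1]*s>80)&(D[...,1]*s<125)&(abs(D[...,0])<40);d=D[k];t=d[d[:,2]>np.percentile(d[:,2],60)]
    print('grip',len(d),np.median(t,0).round(1),np.percentile(t,[3,97],axis=0).round(1))
E
python3 - <<'E'
import cv2
i=cv2.imread('pics/w1.png')[80:300,240:400]
cv2.imwrite('pics/c3.png',cv2.resize(i,None,fx=2.7,fy=2.7,interpolation=cv2.INTER_CUBIC))
E
```

```text
(np.float64(319.03076402974983), np.float64(215.5984899707009)) (np.float64(261.6226053639847), np.float64(214.94417077175697)) (np.float64(376.17958515283846), np.float64(216.65393013100436))
[ 0.4937023  -0.04025898  0.125     ] [ 0.43393629 -0.02350139  0.125     ] [ 0.55317757 -0.05741253  0.125     ] [ 0.49355693 -0.04045696  0.125     ] 0.12396954320870085
yaw -0.27707573841783173 -15.87527041681256
0.12420293874756 ((500.5715637207031, -15.099082946777344), (82.2190170288086, 134.2836151123047), 74.04248046875)
A 20 297 [-48.  -47.   18.2  19.4] 89.4
A 26 172 [-48.  -47.8  19.1  19.2] 98.0
A 32 188 [-47.9 -47.8  18.9  19. ] 90.0
A 38 136 [-47.8 -47.7  18.8  19.8] 89.5
A 44 290 [-47.7 -46.6  18.7  19.9] 89.6
A 50 224 [-47.6 -47.   19.   19.7] 89.4
A 56 122 [-47.5 -47.4  19.4  19.5] 89.4
A 62 187 [-47.4 -47.2  19.2  19.3] 89.4
A 68 251 [-47.2 -46.   18.   19.2] 90.4
A 74 370 [-47.2 -46.   17.8  18.9] 89.6
A 80 330 [-48.1 -45.9  18.7  19.9] 89.3
A 86 296 [-48.1 -47.1  18.7  19.7] 89.2
A 92 271 [-48.  -46.8  18.4  19.5] 91.2
A 98 286 [-48.  -46.9  18.4  19.3] 92.3
A 104 317 [-47.8 -46.5  18.   19.2] 89.4
A 110 353 [-47.8 -46.6  17.9  20. ] 89.3
A 116 360 [-47.6 -46.5  18.8  19.9] 89.3
A 122 134 [-47.5 -46.4  18.6  19.7] 89.4
B 38 39 [-19.3 -18.3  48.   48.1] 50.2
B 44 90 [-19.3 -19.3  48.2  48.3] 49.2
B 50 92 [-19.3 -19.2  47.2  47.2] 49.4
B 56 168 [-19.3 -17.9  46.9  47.6] 49.8
B 62 93 [-19.2 -19.2  47.5  47.8] 49.7
B 68 137 [-19.2 -19.1  47.9  48. ] 50.3
B 74 48 [-19.2 -19.2  48.2  48.3] 58.8
B 80 150 [-19.2 -19.1  47.1  47.2] 49.6
B 86 208 [-19.2 -17.8  46.1  47.5] 49.4
B 92 240 [-19.2 -17.7  46.3  47.7] 50.2
B 98 163 [-19.1 -18.7  47.4  48. ] 52.6
B 104 117 [-19.1 -19.   47.6  48.1] 49.8
B 110 156 [-19.1 -18.9  47.   48.4] 49.4
B 116 59 [-19.  -18.8  45.5  47. ] 49.3
grip 199 [ -5.4 100.  139.8] [[-10.3  92.9 139.3]
 [ -0.7 106.1 140.7]]
grip 128 [ 20.2 -92.9  87.6] [[ 15.7 -93.6  79.1]
 [ 24.3 -92.3  95.9]]
```

View pics/c3.png

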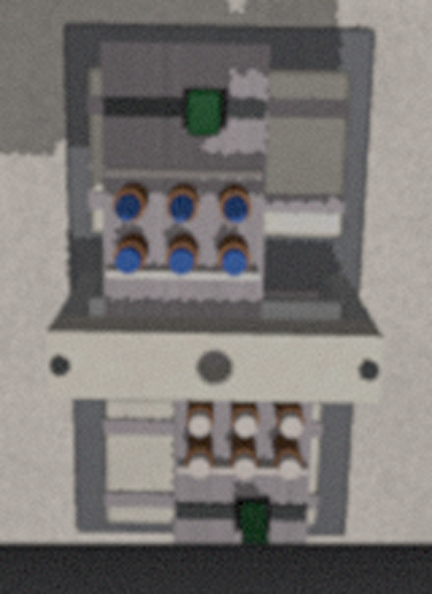

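```bash
cat >> h.py <<'E'
YAW=-0.277
HOLE=np.array([.4937,-.0403,0]);EX=np.array([np.cos(YAW),np.sin(YAW),0]);EY=np.array([-EX[1],EX[0],0])
def dk(x,y,z): return HOLE+EX*x/1000+EY*y/1000+np.array([0,0,z/1000])
E
python3 - <<'E'
from h import *
row(dk(-5.5,100,108),YAW);row(dk(8.8,100,108),YAW)
E
```

```text
row [ -5.6 -57.2 192.1] [ 0.0019 -0.0007  0.015 ]
row [  8.7 -57.  192.1] [ 0.0019 -0.0007  0.015 ]
```

{"name": "play_rows", "arguments": {"motion": [[0,-6,-57,40,0,0,0.015],[0,-6,-57,80,0,0,0.015],[0,-6,-57,130,0,0,0.015],[0,-6,-57,165,0,0,0.015],[0,-6,-57,185,0,0,0.015],[0,-6,-57,192,0,0,0.015],[0,-6,-57,192,0,0,0.015],[0,-6,-57,192,0,0,0.015]]}}

```text
clock: 3.6
position: [0.5162, 0.0567, 0.1095]
ee_rot: [3.11, -0.435, 0.004]
force: [-0.5, -0.1, 1.3]
width: 0.499
```

{"name": "play_rows", "arguments": {"motion": [[-1,0,0,0,0,0,0],[-1,0,0,0,0,0,0],[-1,0,0,0,0,0,0],[-1,0,0,0,0,0,0],[-1,0,0,0,0,0,0]], "force": 15}}

```text
clock: 4.1
position: [0.5162, 0.0568, 0.1095]
ee_rot: [3.11, -0.435, 0.004]
force: [-0.4, -0.3, -0.4]
width: 0.113
```

```bash
python3 - <<'E'
from h import *
s=arm.observe();print(s['position'],s['force'],s['width'])
row(dk(8.8,100,108))
row(dk(-5.5,100,108))
E
```

```text
[0.5162373  0.05676093 0.10954898] [-0.35214298 -0.33656665 -0.41243332] 0.11260422126533098
row [13.7 -0.5  1.6] [0. 0. 0.]
row [-0.6 -0.5  1.5] [0. 0. 0.]
```

{"name": "play_rows", "arguments": {"motion": [[-1,4,0,0,0,0,0],[-1,9,0,0,0,0,0],[-1,14,0,0,0,0,0],[-1,14,0,0,0,0,0],[-1,14,0,0,0,0,0]]}}

```text
clock: 4.6
position: [0.5298, 0.0529, 0.1095]
ee_rot: [3.11, -0.436, 0.004]
force: [-0.0, -0.1, 0.6]
width: 0.004
```

{"name": "play_rows", "arguments": {"motion": [[0,0,0,0,0,0,0],[0,0,0,0,0,0,0],[0,0,0,0,0,0,0],[0,0,0,-50,0,0,0],[0,0,0,-80,0,0,0],[0,0,0,-80,0,0,0]]}}

```text
clock: 5.2
position: [0.5321, 0.0542, 0.1937]
ee_rot: [-3.111, 0.436, -0.014]
force: [-0.4, 0.5, 0.8]
width: 0.47
```

```bash
python3 - <<'E'
from h import *
s=arm.observe();print(s['position'],s['force'],s['width'])
row(dk(20.5,-100,190),YAW)
row(dk(20.5,-100,68),YAW)
E
```

```text
[0.53210789 0.05415976 0.19370842] [-0.36510811  0.47623508  0.77232231] 0.47043039130633846
row [  9.6 201.4   3.5] [-0.0016 -0.0089 -0.0012]
row [  8.5 201.6 125.5] [-0.0016 -0.0089 -0.0012]
```

```bash
python3 - <<'E'
from h import *
for n in('top','wrist'):
    p=shot(n,n+'2.png');X=cloud(p);D=np.stack([(X-HOLE)@EX,(X-HOLE)@EY,X[...,2]],-1)*1000
    hsv=cv2.cvtColor(p['img'],cv2.COLOR_BGR2HSV);gm=cv2.inRange(hsv,(45,90,15),(85,255,255))>0
    for s in(1,-1):
        k=gm&(D[...,1]*s>70)&(D[...,1]*s<135)&(abs(D[...,0])<40);d=D[k]
        if len(d): print(n,'grip',len(d),np.median(d,0).round(1),np.percentile(d,[3,97],axis=0).round(1).tolist())
    for nm,z,s in(('A',90,1),('B',50,-1)):
        k=np.isfinite(D).all(-1)&(D[...,1]*s>40)&(D[...,1]*s<120)&(abs(D[...,2]-z)<5)&(abs(D[...,0])<72)
        print(nm,k.sum(),np.percentile(D[k][:,0],[1,3,50,97,99]).round(1) if k.any() else '')
E
```

```text
top grip 27 [  21.8 -100.3   96. ] [[16.1, -108.5, 53.8], [28.4, -95.8, 101.2]]
A 3 [15.6 15.7 18.3 19.  19. ]
B 438 [-18.  -17.   12.2  47.7  48.9]
wrist grip 922 [ -4.7 107.4 139.6] [[-33.6, 93.9, 99.4], [33.9, 127.6, 330.5]]
A 4631 [-47.5 -46.2 -17.6  18.7  19.6]
B 159 [-19.4 -19.3   7.   47.5  47.5]
```

View pics/wrist2.png

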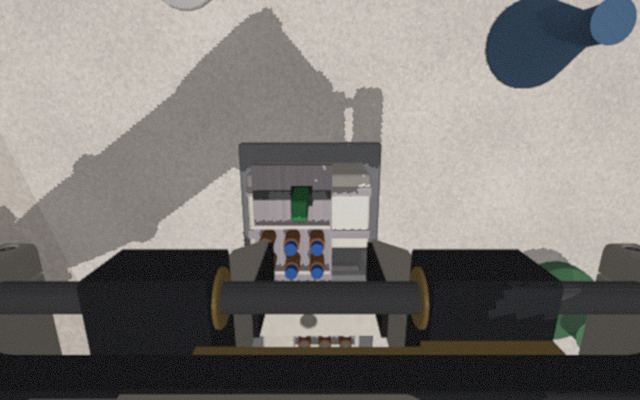

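The grip didn't move: it is still at (302,200) in this picture, below and between the fingers at (250,300) and (387,300), so the jaws closed on nothing. I'll check where the fingertips really are from depth.

```bash
python3 - <<'E'
from h import *
s=arm.observe();print(s['position'],s['ee_rot'],s['width']);T=Ro.from_rotvec(s['ee_rot']).as_matrix();t=np.array(s['position'])
p=shot('wrist');X=(cloud(p)-t)@T*1000
for c in(240,255,265,320,372,385,400):
    print(c,[(r,X[r,c].round(0).tolist()) for r in range(225,350,15)])
print('proj TCP',proj(p,[t,t-T[:,2]*.019]))
p=shot('scene');X=(cloud(p)-t)@T*1000
k=(np.abs(X[...,0])<70)&(np.abs(X[...,1])<30)&(X[...,2]>-60)&(X[...,2]<25)
q=X[k];print(len(q))
for z in range(-60,25,5):
    m=(q[:,2]>=z)&(q[:,2]<z+5)
    if m.any(): print(z,m.sum(),q[m].min(0).round(),q[m].max(0).round())
E
```

```text
[0.52988056 0.05302395 0.18987768] [ 3.109559   -0.43594105  0.00569438] 0.49698480991951155
240 [(225, [-91.0, 59.0, 189.0]), (240, [-92.0, 78.0, 190.0]), (255, [-35.0, -11.0, -50.0]), (270, [-32.0, -12.0, -64.0]), (285, [-20.0, -32.0, -113.0]), (300, [-20.0, -29.0, -116.0]), (315, [-26.0, -9.0, -91.0]), (330, [-26.0, -6.0, -95.0]), (345, [-26.0, -1.0, -95.0])]
255 [(225, [-55.0, 24.0, 91.0]), (240, [-58.0, 42.0, 100.0]), (255, [-29.0, -12.0, -50.0]), (270, [-26.0, -11.0, -64.0]), (285, [-17.0, -31.0, -112.0]), (300, [-16.0, -29.0, -116.0]), (315, [-24.0, -1.0, -78.0]), (330, [-25.0, 6.0, -77.0]), (345, [-80.0, 210.0, 179.0])]
265 [(225, [-47.0, 24.0, 90.0]), (240, [-27.0, -11.0, -33.0]), (255, [-25.0, -10.0, -47.0]), (270, [-23.0, -8.0, -57.0]), (285, [-14.0, -31.0, -112.0]), (300, [-14.0, -30.0, -116.0]), (315, [-46.0, 94.0, 65.0]), (330, [-47.0, 109.0, 66.0]), (345, [-63.0, 190.0, 153.0])]
320 [(225, [-1.0, 25.0, 92.0]), (240, [-1.0, 33.0, 77.0]), (255, [-1.0, 53.0, 93.0]), (270, [-1.0, 54.0, 67.0]), (285, [-1.0, -31.0, -111.0]), (300, [-1.0, -29.0, -115.0]), (315, [-1.0, 94.0, 6
[... 424 characters left out ...]
25.0, -11.0, -63.0]), (285, [15.0, -32.0, -113.0]), (300, [15.0, -29.0, -115.0]), (315, [23.0, -1.0, -78.0]), (330, [23.0, 6.0, -78.0]), (345, [81.0, 219.0, 190.0])]
400 [(225, [90.0, 59.0, 190.0]), (240, [91.0, 78.0, 190.0]), (255, [33.0, -12.0, -51.0]), (270, [30.0, -12.0, -65.0]), (285, [19.0, -32.0, -112.0]), (300, [18.0, -29.0, -115.0]), (315, [24.0, -11.0, -93.0]), (330, [24.0, -6.0, -94.0]), (345, [24.0, -2.0, -96.0])]
proj TCP [[321.15482629 237.37439778]
 [321.30071327 250.71641363]]
27
-60 4 [-37. -12. -59.] [ 29. -11. -57.]
-55 9 [-37. -12. -54.] [ 29. -11. -51.]
-50 5 [-33. -12. -50.] [ 29. -11. -46.]
-45 5 [-40. -12. -45.] [ 30. -11. -41.]
-40 4 [-31. -12. -39.] [ 28. -12. -35.]
```

Both cameras put the fingertips about 31 mm short of the reported TCP, so the jaws closed just above the grip. From here I'll command 31 mm lower, and step down while watching the force.

```bash
python3 - <<'E'
from h import *
row(dk(-4.7,100,77),YAW)
E
```

```text
row [-13.2  -1.1 111.4] [ 0.0022 -0.001  -0.0014]
```

{"name": "play_rows", "arguments": {"motion": [[0,-13,-1,30,0,0,0],[0,-13,-1,60,0,0,0],[0,-13,-1,80,0,0,0],[0,-13,-1,95,0,0,0],[0,-13,-1,105,0,0,0],[0,-13,-1,105,0,0,0]]}}

```text
clock: 6.0
position: [0.5152, 0.0567, 0.0816]
ee_rot: [3.108, -0.435, -0.005]
force: [-0.5, 0.3, -0.3]
width: 0.497
```

{"name": "play_rows", "arguments": {"motion": [[-1,0,0,0,0,0,0],[-1,0,0,0,0,0,0],[-1,0,0,0,0,0,0],[-1,0,0,0,0,0,0],[-1,0,0,0,0,0,0],[-1,0,0,0,0,0,0],[-1,0,0,0,0,0,0]]}}

```text
clock: 6.7
position: [0.5156, 0.0567, 0.0819]
ee_rot: [3.108, -0.435, -0.003]
force: [0.0, -0.9, 5.0]
width: 0.129
```

```bash
python3 - <<'E'
from h import *
s=arm.observe();print(s['position'],s['force'],s['width'])
row(dk(8.8,100,84))
row(dk(-5.5,100,84))
E
```

```text
[0.51559327 0.05667688 0.08193375] [ 0.03722724 -0.94730634  4.96457711] 0.12879482547909615
row [14.3 -0.7 -2.1] [0. 0. 0.]
row [-0.  -0.7 -2.1] [0. 0. 0.]
```

{"name": "play_rows", "arguments": {"motion": [[-1,4,0,0,0,0,0],[-1,9,0,0,0,0,0],[-1,14.3,0,0,0,0,0],[-1,14.3,0,0,0,0,0],[-1,14.3,0,0,0,0,0]]}}

```text
clock: 7.2
position: [0.5304, 0.0525, 0.082]
ee_rot: [3.108, -0.436, -0.001]
force: [1.8, -1.0, 0.6]
width: 0.129
```

{"name": "play_rows", "arguments": {"motion": [[0,0,0,0,0,0,0],[0,0,0,0,0,0,0],[0,0,0,0,0,0,0],[0,0,0,0,0,0,0],[0,0,0,-50,0,0,0],[0,0,0,-100,0,0,0],[0,0,0,-110,0,0,0],[0,0,0,-110,0,0,0]]}}

```text
clock: 8.0
position: [0.5318, 0.0531, 0.1939]
ee_rot: [3.109, -0.437, 0.005]
force: [0.5, 0.1, 0.1]
width: 0.503
```

```bash
cat > tr.py <<'E'
from h import *
s=arm.observe();print(s['clock'],s['position'],s['force'],s['width'])
p=shot('wrist');X=cloud(p);D=np.stack([(X-HOLE)@EX,(X-HOLE)@EY,X[...,2]],-1)*1000
hsv=cv2.cvtColor(p['img'],cv2.COLOR_BGR2HSV);gm=cv2.inRange(hsv,(45,90,15),(85,255,255))>0
for s in(1,-1):
    k=gm&(D[...,1]*s>80)&(D[...,1]*s<115)&(abs(D[...,0])<40)&(D[...,2]<150);d=D[k]
    if len(d):
        d=d[d[:,2]>np.percentile(d[:,2],60)];print('grip',len(d),np.median(d,0).round(1))
for nm,z,s in(('A',90,1),('B',50,-1)):
    k=np.isfinite(D).all(-1)&(D[...,1]*s>40)&(D[...,1]*s<120)&(abs(D[...,2]-z)<5)&(abs(D[...,0])<72)
    print(nm,k.sum(),np.percentile(D[k][:,0],[0.3,1,3,50,97,99,99.7]).round(1) if k.any() else '')
E
cat > t2.py <<'E'
from tr import *
row(dk(21,-100,170),YAW)
row(dk(21,-100,37),YAW)
E
python3 t2.py
```

```text
8.0 [0.53177483 0.05309737 0.19388882] [0.50195458 0.06033868 0.09525644] 0.5026755752975697
grip 201 [  9.2  99.9 139.4]
A 4663 [-33.3 -32.9 -31.9  -4.3  33.   33.9  34.2]
B 228 [-19.3 -19.3 -19.1  21.5  48.1  48.1  48.2]
row [ 11.3 199.3  22.6] [ 0.0029 -0.0008 -0.0021]
row [ 11.2 199.  155.6] [ 0.0029 -0.0008 -0.0021]
```

{"name": "play_rows", "arguments": {"motion": [[0,11,50,0,0,0,0],[0,11,100,0,0,0,0],[0,11,150,0,0,0,0],[0,11,199,20,0,0,0],[0,11,199,60,0,0,0],[0,11,199,100,0,0,0],[0,11,199,130,0,0,0],[0,11,199,143,0,0,0],[0,11,199,146,0,0,0],[0,11,199,146,0,0,0]]}}

```text
clock: 9.05
position: [0.4863, -0.1418, 0.0465]
ee_rot: [3.109, -0.436, -0.001]
force: [-0.6, -0.6, 0.9]
width: 0.501
```

{"name": "play_rows", "arguments": {"motion": [[-1,0,0,0,0,0,0],[-1,0,0,0,0,0,0],[-1,0,0,0,0,0,0],[-1,0,0,0,0,0,0],[-1,0,0,0,0,0,0],[-1,0,0,0,0,0,0],[-1,0,0,0,0,0,0]]}}

```text
clock: 9.75
position: [0.4866, -0.142, 0.0468]
ee_rot: [3.108, -0.436, 0.0]
force: [-0.2, -1.4, 4.8]
width: 0.128
```

```bash
python3 - <<'E'
from h import *
s=arm.observe();print(s['position'],s['force'],s['width'])
row(dk(20.5-14.3,-100,48))
E
```

```text
[ 0.48656402 -0.14195558  0.04680026] [-0.20928887 -1.42474253  4.83288539] 0.12773153317047223
row [-14.7   0.3  -1.2] [0. 0. 0.]
```

{"name": "play_rows", "arguments": {"motion": [[-1,-5,0,0,0,0,0],[-1,-10,0,0,0,0,0],[-1,-14.4,0,0,0,0,0],[-1,-14.4,0,0,0,0,0],[-1,-14.4,0,0,0,0,0]]}}

```text
clock: 10.25
position: [0.4719, -0.1378, 0.0468]
ee_rot: [3.108, -0.436, -0.002]
force: [-2.2, 0.1, 4.8]
width: 0.129
```

{"name": "play_rows", "arguments": {"motion": [[0,0,0,0,0,0,0],[0,0,0,0,0,0,0],[0,0,0,0,0,0,0],[0,0,0,0,0,0,0],[0,0,0,-50,0,0,0],[0,0,0,-100,0,0,0],[0,0,0,-150,0,0,0],[0,0,0,-160,0,0,0],[0,0,0,-160,0,0,0]]}}

```text
clock: 11.15
position: [0.4734, -0.1377, 0.2086]
ee_rot: [3.107, -0.436, 0.005]
force: [0.7, -0.2, -0.7]
width: 0.5
```

```bash
cat > t3.py <<'E'
from tr import *
def fit():
    out=[]
    for n in('wrist','scene','top'):
        p=shot(n);X=cloud(p)
        hsv=cv2.cvtColor(p['img'],cv2.COLOR_BGR2HSV);gm=cv2.inRange(hsv,(45,90,15),(85,255,255))>0
        k=gm&(np.hypot(X[...,0]-.444,X[...,1]+.274)<.04)&(X[...,2]>.12)&(X[...,2]<.19);d=X[k]
        if len(d)<5: continue
        t=d[d[:,2]>.157];print(n,len(d),d.mean(0).round(4),'topface',len(t),t.mean(0).round(4),((t.max(0)+t.min(0))/2).round(4),(t.max(0)-t.min(0)).round(4))
    return
fit()
row([.444,-.274,.20],YAW);row([.444,-.274,.097],YAW)
E
python3 t3.py
```

```text
11.15 [ 0.47338728 -0.13765757  0.20856242] [ 0.71848967 -0.17770194 -0.71155613] 0.49953315001764204
grip 129 [  5.1 -99.9  99.6]
A 603 [-33.4 -33.2 -32.7   7.2  33.6  33.9  34.4]
B 3832 [-35.1 -34.7 -33.7  -4.9  31.3  32.3  32.6]t3.py:9: RuntimeWarning: Mean of empty slice.
  t=d[d[:,2]>.157];print(n,len(d),d.mean(0).round(4),'topface',len(t),t.mean(0).round(4),((t.max(0)+t.min(0))/2).round(4),(t.max(0)-t.min(0)).round(4))
  ret = um.true_divide(
Traceback (most recent call last):
  File "t3.py", line 11, in <module>
    fit()
    ~~~^^
  File "t3.py", line 9, in fit
    t=d[d[:,2]>.157];print(n,len(d),d.mean(0).round(4),'topface',len(t),t.mean(0).round(4),((t.max(0)+t.min(0))/2).round(4),(t.max(0)-t.min(0)).round(4))
                                                                                             ~~~~~^^^
ValueError: zero-size array to reduction operation maximum which has no identity
```

```bash
python3 - <<'E'
from h import *
row([.444,-.274,.20],YAW)
E
```

```text
row [ 11.3 138.8   6. ] [ 0.0035  0.0022 -0.0017]
```

{"name": "play_rows", "arguments": {"motion": [[0.4,11,50,0,0,0,0],[0.4,11,100,0,0,0,0],[0.4,11,139,6,0,0,0],[0.4,11,139,6,0,0,0],[0.4,11,139,6,0,0,0]]}}

```text
clock: 11.75
position: [0.442, -0.2744, 0.1976]
ee_rot: [3.109, -0.44, -0.01]
force: [-0.3, 0.4, -0.1]
width: 0.702
```

```bash
sed -i 's/>.157\]/>.155]/; s/if len(d)<5: continue/if (d[:,2]>.155).sum()<5: continue/' t3.py; sed -i 's/^row.*/row([.444,-.274,.097],YAW)/' t3.py
cat >> t3.py <<'E'
p=shot('wrist','w3.png')
E
python3 t3.py
```

```text
11.75 [ 0.44202952 -0.27436277  0.19764954] [-0.28203237  0.43685228 -0.0772246 ] 0.702077245761423
grip 200 [   4.2 -101.2   99.5]
A 0 
B 3244 [-35.  -34.7 -33.4  -7.   31.3  32.4  32.6]
wrist 1124 [ 0.4402 -0.268   0.1571] topface 872 [ 0.4393 -0.2696  0.1618] [ 0.4393 -0.2702  0.1596] [0.0218 0.0222 0.0089]
scene 126 [ 0.4458 -0.2677  0.1507] topface 62 [ 0.4429 -0.269   0.1618] [ 0.4414 -0.2703  0.161 ] [0.0224 0.0212 0.0114]
top 59 [ 0.4413 -0.2693  0.1542] topface 42 [ 0.4401 -0.2705  0.1603] [ 0.4394 -0.2708  0.1609] [0.0184 0.0178 0.0084]
row [  0.8   1.1 102.6] [0.0028 0.003  0.0007]
```

View pics/w3.png

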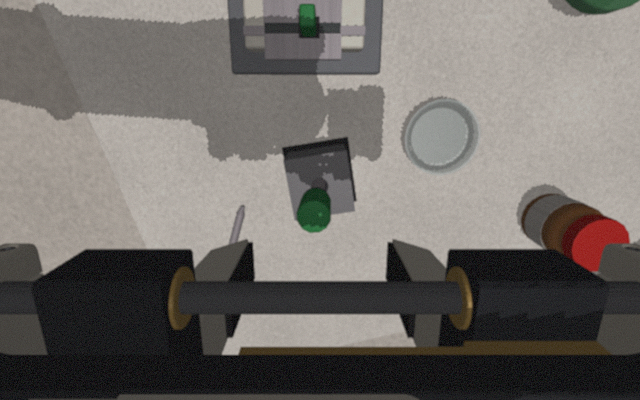

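The knob is at (314,210) in the wrist view, with the shank entering the stand at (318,188), so the pin leans a little. I'll estimate the lean from the shank points.

```bash
python3 - <<'E'
from h import *
from scipy.optimize import least_squares
P=[]
for n in('wrist','scene'):
    p=shot(n);X=cloud(p);C=-R(p).T@np.ravel(p['tvec'])
    k=(np.hypot(X[...,0]-.441,X[...,1]+.273)<.022)&(X[...,2]>.067)&(X[...,2]<.158)
    q=X[k];print(n,len(q),np.histogram(q[:,2],bins=np.arange(.065,.165,.01))[0]);P.append(q)
def f(v,P):
    out=[]
    for q in P:
        a=np.array([v[0],v[1],.16]);d=np.array([v[2],v[3],1]);d/=np.linalg.norm(d)
        r=np.linalg.norm(np.cross(q-a,d),axis=1);rad=np.where(q[:,2]>.123,.012,.006)
        m=(q[:,2]>.129)|(q[:,2]<.112);out.append(((r-rad)[m])/np.sqrt(m.sum()))
    return np.concatenate(out)
for nm,Q in(('w',P[:1]),('s',P[1:]),('ws',P)):
    r=least_squares(f,[.4393,-.2702,0,0],loss='soft_l1',f_scale=.0003,args=(Q,));v=r.x
    print(nm,v.round(4),'lean dock x,y',(v[2:]@EX[:2]).round(3),(v[2:]@EY[:2]).round(3))
E
```

```text
wrist 413 [23 27 18  0  1 40 80 91 99]
scene 158 [ 8 14 10 15  5 14 28 27 29]
w [ 0.4384 -0.2716 -0.0198  0.0215] lean dock x,y -0.025 0.015
s [ 0.4395 -0.2713 -0.021   0.0234] lean dock x,y -0.027 0.017
ws [ 0.439  -0.2716 -0.0241  0.0214] lean dock x,y -0.029 0.014
```

```bash
python3 - <<'E'
from h import *
row([.4393,-.2715,.097],YAW)
E
```

```text
row [ -4.8  -0.7 103.1] [ 0.0035  0.0021 -0.    ]
```

{"name": "play_rows", "arguments": {"motion": [[0.2,-5,-1,20,0,0,0],[0,-5,-1,50,0.003,0.002,0],[0,-5,-1,75,0.003,0.002,0],[0,-5,-1,92,0.003,0.002,0],[0,-5,-1,102,0.003,0.002,0],[0,-5,-1,102,0.003,0.002,0]]}}

```text
clock: 12.7
position: [0.4386, -0.2706, 0.0972]
ee_rot: [-3.111, 0.433, 0.003]
force: [0.3, 0.1, -0.7]
width: 0.5
```

{"name": "play_rows", "arguments": {"motion": [[-1,0,0,0,0,0,0],[-1,0,0,0,0,0,0],[-1,0,0,0,0,0,0],[-1,0,0,0,0,0,0],[-1,0,0,0,0,0,0],[-1,0,0,0,0,0,0]], "force": 35}}

```text
clock: 13.3
position: [0.4399, -0.2711, 0.0979]
ee_rot: [3.111, -0.433, 0.001]
force: [3.5, -1.8, 2.0]
width: 0.259
```

{"name": "play_rows", "arguments": {"motion": [[-1,0,0,-10,0,0,0],[-1,0,0,-40,0,0,0],[-1,0,0,-80,0,0,0],[-1,0,0,-120,0,0,0],[-1,0,0,-150,0,0,0],[-1,0,0,-150,0,0,0],[-1,0,0,-150,0,0,0]]}}

```text
clock: 14.0
position: [0.439, -0.2707, 0.2481]
ee_rot: [3.111, -0.433, -0.0]
force: [-0.3, 0.7, -2.8]
width: 0.256
```

```bash
python3 - <<'E'
from h import *
s=arm.observe();print(s['position'],s['force'],s['width'])
row(dk(0,0,250),YAW)
E
```

```text
[ 0.43898728 -0.27073956  0.24809926] [-0.25336444  0.73647125 -2.7923927 ] 0.2561352718514437
row [ -10.3 -236.6   -2. ] [0.0005 0.0002 0.0003]
```

{"name": "play_rows", "arguments": {"motion": [[-1,-2,-40,-2,0,0,0],[-1,-5,-90,-2,0,0,0],[-1,-8,-140,-2,0,0,0],[-1,-10,-190,-2,0,0,0],[-1,-10,-225,-2,0,0,0],[-1,-10,-237,-2,0,0,0],[-1,-10,-237,-2,0,0,0],[-1,-10,-237,-2,0,0,0]]}}

```text
clock: 14.8
position: [0.4931, -0.0416, 0.2489]
ee_rot: [3.11, -0.434, -0.004]
force: [-0.4, -0.1, -1.5]
width: 0.254
```

```bash
cat > pin.py <<'E'
from h import *
from scipy.optimize import least_squares
def main(z0):  # z0: expected tip height, m
    s=arm.observe();t=np.array(s['position']);print(s['clock'],t.round(4),s['force'].round(1),np.round((t-HOLE)@np.stack([EX,EY]).T*1000,1))
    for n in('scene','wrist'):
        p=shot(n,'pin_%s_%d.png'%(n,s['clock']*100));X=cloud(p)
        k=(np.hypot(X[...,0]-t[0],X[...,1]-t[1])<.022)&(X[...,2]>max(z0+.016,.132))&(X[...,2]<z0+.104)
        q=X[k];print(n,len(q))
        if len(q)<15: continue
        def f(v):
            a=np.array([v[0],v[1],z0]);d=np.array([v[2],v[3],1]);d/=np.linalg.norm(d)
            return np.linalg.norm(np.cross(q-a,d),axis=1)-.006
        v=least_squares(f,[t[0],t[1],0,0],loss='soft_l1',f_scale=.001).x
        tip=np.array([v[0],v[1],0])-HOLE;kn=tip+np.array([v[2],v[3],0])*.135
        print('  tip dock',(tip@EX*1000).round(1),(tip@EY*1000).round(1),'knob',(kn@EX*1000).round(1),(kn@EY*1000).round(1),'lean',(v[2:]@EX[:2]).round(3),(v[2:]@EY[:2]).round(3))
import sys;main(float(sys.argv[1]))
E
python3 pin.py .16
```

```text
14.8 [ 0.4931 -0.0416  0.2489] [-0.4 -0.1 -1.5] [-0.3 -1.4]
scene 138
  tip dock 2.1 -3.9 knob -0.5 -1.9 lean -0.019 0.015
wrist 561
  tip dock 1.1 -5.5 knob -0.9 -2.5 lean -0.015 0.022
```

{"name": "play_rows", "arguments": {"motion": [[-1,0,-3,5,0.009,-0.008,0],[-1,0,-3,15,0.018,-0.017,0],[-1,0,-3,20,0.018,-0.017,0],[-1,0,-3,20,0.018,-0.017,0],[-1,0,-3,20,0.018,-0.017,0]]}}

```text
clock: 15.4
position: [0.494, -0.0393, 0.2291]
ee_rot: [-3.092, 0.435, 0.026]
force: [-0.2, 0.1, -1.0]
width: 0.256
```

```bash
python3 pin.py .14; python3 - <<'E'
import cv2,glob
f=sorted(glob.glob('pics/pin_wrist_*'))[-1];g=sorted(glob.glob('pics/pin_scene_*'))[-1]
a=cv2.resize(cv2.imread(f)[150:330,230:410],(540,540));b=cv2.resize(cv2.imread(g)[110:230,270:350],(260,390))
import numpy as np
o=np.zeros((540,800,3),np.uint8);o[:,:540]=a;o[:390,540:]=b;cv2.imwrite('pics/c5.png',o)
E
```

```text
15.4 [ 0.494  -0.0393  0.2291] [-0.2  0.1 -1. ] [0. 1.]
scene 130
  tip dock 0.3 0.0 knob 1.2 -0.5 lean 0.006 -0.004
wrist 561
  tip dock -0.2 -0.8 knob 0.1 -0.3 lean 0.002 0.004
```

View pics/c5.png

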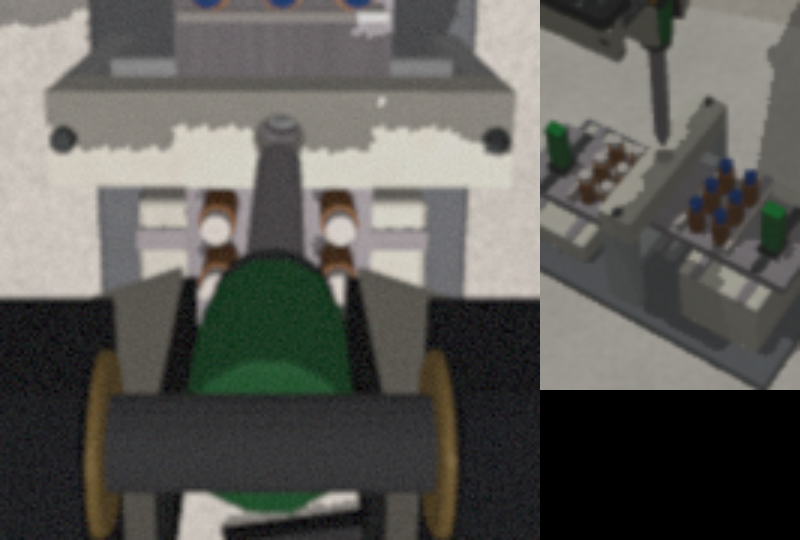

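The tip is right over the beam hole, at (278,130) in the crop, and the pin is within 0.01 rad of vertical. I'll go in with small steps and watch the force.

{"name": "play_rows", "arguments": {"motion": [[-1,0,0,6,0,0,0],[-1,0,0,12,0,0,0],[-1,0,0,18,0,0,0],[-1,0,0,24,0,0,0],[-1,0,0,30,0,0,0],[-1,0,0,30,0,0,0]]}}

```text
clock: 16.1
position: [0.4934, -0.0386, 0.1985]
ee_rot: [-3.092, 0.434, 0.027]
force: [-0.2, -0.8, -2.0]
width: 0.256
```

```bash
python3 - <<'E'
from h import *
for z in(.17,.14,.106): row([.494,-.0393,z])
E
```

```text
row [ 1.4  1.  28.5] [0. 0. 0.]
row [ 2.   1.5 58.5] [0. 0. 0.]
row [ 2.6  2.  92.5] [0. 0. 0.]
```

{"name": "play_rows", "arguments": {"motion": [[-1,1,0.8,5,0,0,0],[-1,1.1,0.8,10,0,0,0],[-1,1.2,0.9,15,0,0,0],[-1,1.3,0.9,20,0,0,0],[-1,1.4,1,25,0,0,0],[-1,1.4,1,29,0,0,0]]}}

```text
clock: 16.7
position: [0.4939, -0.0393, 0.169]
ee_rot: [-3.092, 0.434, 0.027]
force: [-0.5, 1.5, -2.0]
width: 0.252
```

```bash
python3 pin.py .08; python3 -c "
from h import *
for z in(.17,.14,.106): row([.494,-.0393,z])"
```

```text
16.7 [ 0.4939 -0.0393  0.169 ] [-0.5  1.5 -2. ] [-0.  1.]
scene 68
  tip dock -0.9 0.7 knob 1.9 -0.9 lean 0.021 -0.012
wrist 349
  tip dock -0.9 -1.1 knob -0.3 -0.6 lean 0.004 0.004
row [ 0.3 -0.1 -1.1] [0. 0. 0.]
row [ 0.9  0.4 28.9] [0. 0. 0.]
row [ 1.6  0.9 62.9] [0. 0. 0.]
```

{"name": "play_rows", "arguments": {"motion": [[-1,0.4,0,5,0,0,0],[-1,0.5,0.1,10,0,0,0],[-1,0.6,0.2,15,0,0,0],[-1,0.7,0.3,20,0,0,0],[-1,0.8,0.4,25,0,0,0],[-1,0.9,0.4,29,0,0,0]]}}

```text
clock: 17.4
position: [0.4939, -0.0394, 0.1394]
ee_rot: [-3.092, 0.434, 0.029]
force: [0.7, -0.6, -1.1]
width: 0.256
```

{"name": "play_rows", "arguments": {"motion": [[-1,0.1,0.1,4,0,0,0],[-1,0.2,0.2,8,0,0,0],[-1,0.3,0.2,12,0,0,0],[-1,0.4,0.3,15,0,0,0]]}}

```text
clock: 17.8
position: [0.4939, -0.0394, 0.124]
ee_rot: [-3.092, 0.434, 0.029]
force: [-0.4, 0.6, -1.8]
width: 0.256
```

{"name": "play_rows", "arguments": {"motion": [[-1,0.1,0.1,4,0,0,0],[-1,0.2,0.2,8,0,0,0],[-1,0.3,0.2,12,0,0,0],[-1,0.4,0.3,15,0,0,0]]}}

```text
clock: 18.2
position: [0.4939, -0.0395, 0.1086]
ee_rot: [-3.092, 0.434, 0.029]
force: [-0.3, 0.6, -1.8]
width: 0.255
```

{"name": "play_rows", "arguments": {"motion": [[-1,0,0,1,0,0,0],[-1,0,0,2,0,0,0],[-1,0,0,3,0,0,0]]}}

```text
clock: 18.5
position: [0.4939, -0.0394, 0.106]
ee_rot: [-3.093, 0.434, 0.029]
force: [-5.9, -1.3, 14.7]
width: 0.252
```

The collar made contact at the expected height with 15 N. I'll release and lift.

{"name": "play_rows", "arguments": {"motion": [[-0.2,0,0,0,0,0,0],[-0.2,0,0,0,0,0,0],[-0.2,0,0,0,0,0,0],[0,0,0,0,0,0,0],[0,0,0,-30,0,0,0],[0,0,0,-70,0,0,0],[0,0,0,-120,0,0,0],[0,0,0,-150,0,0,0],[0,0,0,-150,0,0,0]]}}

```text
clock: 19.4
position: [0.4989, -0.0422, 0.2604]
ee_rot: [-3.092, 0.434, 0.017]
force: [0.2, -0.1, -0.1]
width: 0.502
```

```bash
python3 - <<'E'
from h import *
s=arm.observe();print(s['clock'],s['position'],s['force'],s['width'])
for n in('wrist','scene','top'):
    p=shot(n,'end_'+n+'.png');X=cloud(p)
    D=np.stack([(X-HOLE)@EX,(X-HOLE)@EY,X[...,2]],-1)*1000
    hsv=cv2.cvtColor(p['img'],cv2.COLOR_BGR2HSV);gm=cv2.inRange(hsv,(45,90,15),(85,255,255))>0
    d=D[gm&(np.hypot(D[...,0],D[...,1])<30)&(D[...,2]<185)];t=d[d[:,2]>165]
    if len(t):print(n,len(d),'top z',np.median(t[:,2]).round(1),((t.max(0)+t.min(0))/2).round(1))
a=cv2.imread('pics/end_scene.png');cv2.imwrite('pics/end.png',cv2.resize(a[80:320,130:500],None,fx=2.1,fy=2.1,interpolation=cv2.INTER_CUBIC))
E
```

```text
19.4 [ 0.49888545 -0.04223171  0.26037886] [ 0.15889115 -0.06425549 -0.12234829] 0.5018574543227062
wrist 718 top z 170.2 [ -0.    0.  169.1]
scene 126 top z 170.2 [2.10e+00 1.00e-01 1.69e+02]
```

View pics/end.png

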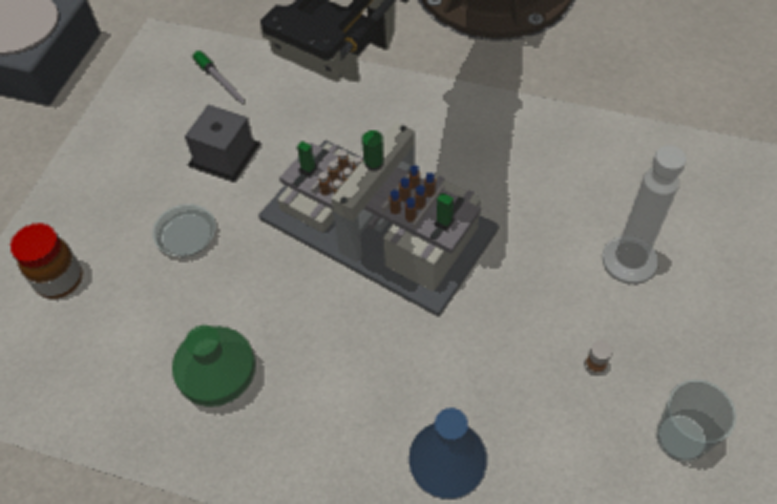

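The pin is home: the knob stands on the beam at (373,150), with its top at 170 mm where 171 mm is expected. It is centred, and all the glassware is in place.

```bash
python3 -c "
from cell import arm
print(arm.sign_off())"
```

```text
the job is handed in; nothing more can be done
None
```

The green-knobbed pin is fully home through all five holes, and I have handed the job in. That was at about 19.5 s of the 72 s allowed; signing off gives no verdict.

**What I did:** I slid the left tray about +14 mm and the right tray about -14 mm along the dock's x. I then took the larger pin from the stand, trued up its small lean and lowered it until the collar landed on the top beam with about 15 N. After that I let go and lifted clear.

**Last checks:**
- **Height:** the knob's top was at 170.2 mm against 171 mm expected; the camera also reads the beam about 0.8 mm low.
- **Centring:** the wrist camera put the knob on the hole axis. The scene camera read about 2 mm off in x, on the side facing it, so I trusted the wrist view. The top camera gave no reading.
- **Lean:** just before entry the two cameras measured less than 0.01 rad. I did not measure it again after release.
- **Robot:** the force was about 0 N and the gripper was open, well above the pin.
- **Glassware:** all of it was upright and looked unmoved in the final picture; I did not measure its positions.

**What went wrong on the way:**
- **Missed grasp:** my first try at the left tray's grip closed on nothing. The fingertips sit about 31 mm short of the reported tool point, so I corrected for that from then on.
- **Right tray:** it ended about 1 mm off line, and the pin still passed with no noticeable force.
- **Picture budget:** I viewed 10 pictures, including crops.

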